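# Load the bottle tray and hold its pusher open

## Task

Stand the two loose oil bottles upright in the channel of the spring-pusher tray, side by side with the bottle already there, so that the three make one close row against the end fence. Then pull the pusher back until its pointer is level with the steel mark clip on the tray's front edge, and finish while still holding it there (it springs back if let go), so that I can slip in a fourth bottle; leave the line spool and the tin beside the bottles where they are.

Things in the scene. Friction and masses are not known exactly. Their poses are not given: they have to be found in the camera images.
- oil_a: loose standing reel-oil bottle, white and blue with a red pointed cap, 31 mm diameter, 95 mm tall, about 45 g; its straight round body goes up to 50 mm, above that it narrows. Origin: centre of its underside, z up. Stands on the table left of the tray; to be loaded.
- oil_b: loose standing reel-oil bottle, white and blue with a red pointed cap, 31 mm diameter, 95 mm tall, about 45 g; its straight round body goes up to 50 mm, above that it narrows. Origin: centre of its underside, z up. Stands on the table left of the tray; to be loaded.
- oil_c: loose standing reel-oil bottle, white and blue with a red pointed cap, 31 mm diameter, 95 mm tall, about 45 g; its straight round body goes up to 50 mm, above that it narrows. Origin: centre of its underside, z up. Already stands in the channel beside the fence.
- tray: fixed tray: plywood base 110 (x) x 310 (y) x 8 mm with an aluminium channel along its y. Origin: on the table, mid-channel (x = 0); own x away from the robot at yaw 0, own y towards the fence, z up. Channel floor at z = 10 mm, 40 mm wide, side rails 3 mm thick with tops at z = 26 mm. Pusher's face at rest: y = +22 mm, top z = 48 mm.
- tray_fence (a point): middle of the fence's inner face at the channel floor (tray x = 0, y = +140, z = 10 mm). The fence closes the +y end of the channel, top 40 mm above the floor; the row stands against it. 118 mm of channel are free from here to the pusher's face at rest.
- pusher (a joint): slide of the black pusher sled in the channel: 0 = home (sprung towards the fence), grows in m as it is pulled along the tray's -y, away from the fence, to at most 0.09. Its spring pulls it home with 5 N at home to 7 N fully out; it does not latch.
- pusher_handle (a point): upright black handle plate on the pusher, 36 mm in tray x, 12 mm thick in tray y, top at tray z = 85 mm. This point: on its middle, 17 mm below its top; at home at tray y = -26 mm. It stands 48 mm behind the pusher's face, with 36 mm of open space between above a 43 mm high coil drum. The steel pointer lies at its y and reaches over the front rail.
- mark_clip: small fixed steel clip, 14 x 14 x 12 mm with a thin upright pin (top 33 mm above its origin), on the tray's front ledge (tray x = -46 mm); axes as the tray's. Origin: underside below the pin. The pointer is at the mark when the handle's y along the tray equals the clip's, 35 to 65 mm of pull from home.
- spool: loose spool of line lying flat, 64 mm diameter, 23 mm tall, a bystander on the table among the bottles. Origin: centre of its underside.
- tin: loose round tin, 51 mm diameter, 19 mm tall, a bystander on the table among the bottles. Origin: centre of its underside. Round these: a tall locker on the left (y over 0.51 m, from x = 0.37 m on, near the gripper's start) and, behind, an open tackle-box drawer with its front at x = 0.64 m, z = 0.10 to 0.14 m, for y over 0.03 m.
Things that resemble listed ones, but are neither listed nor needed, are in the scene too. What is shaped like the oil_b but turquoise is not meant.

How it is judged:
On the way, in this order (a step that is already met when the one before it is completed fails the run):
1. the three bottles stand upright, let go, in a close row against the fence (y of oil_a in the frame of tray between 0.044 and 0.13 m and x of oil_a in the frame of tray between -0.009 and 0.009 m and z of oil_a in the frame of tray between 0.006 and 0.014 m and angle between each of oil_a, oil_b, oil_c's own z axis and vertical below 0.12 rad and linear speed of each of oil_a, oil_b, oil_c below 0.03 m/s and contact force between the fingers and oil_a below 0.3 N and y of oil_b in the frame of tray between 0.044 and 0.13 m and x of oil_b in the frame of tray between -0.009 and 0.009 m and z of oil_b in the frame of tray between 0.006 and 0.014 m and contact force between the fingers and oil_b below 0.3 N and y of oil_c in the frame of tray between 0.044 and 0.13 m and x of oil_c in the frame of tray between -0.009 and 0.009 m and z of oil_c in the frame of tray between 0.006 and 0.014 m and contact force between the fingers and oil_c below 0.3 N), for 0.2 s.
2. the pusher is pulled back to the mark clip (y of pusher_handle in the frame of mark_clip between -0.005 and 0.005 m and velocity of joint pusher between -0.01 and 0.01 m/s and contact force between the fingers and pusher above 2 N), for 0.2 s.
At the end, for the whole second after the job is handed in: The three bottles stand upright (within 0.12 rad) on the channel floor, untouched, all with their centres within 96 mm of the fence's face; the fingers hold the pusher (over 2 N) still, with its pointer within 5 mm of the mark clip along the tray (all of step 1 and all of step 2); the arm keeps its last pose, push and grip.
It fails at once if the line spool or the tin is shifted by more than 25 mm (distance of any of spool, tin from where it was at the start of the episode above 0.025 m).
It also fails if it takes over 67 s, if anything falls off the work surface, if the arm or the gripper's body presses on something with over 40 N, if the wrist force passes 120 N, or if a joint passes its speed limit or range.

## Robot

A 6-joint arm with a two-finger parallel gripper is mounted at the origin on a cart in front of the work surface, level with it; the furniture and walls round the work are solid. World frame = base frame: x ahead of the robot, y to its left, z up, the work surface at z = 0. Lengths are in m, angles in rad, forces in N, time in s.
With the tool pointing down it reaches from about 0.35 to 0.975 m from the base axis. Payload 4.9 kg.
Tool frame: the origin (TCP) lies at the very end of the fingers, on their centre line; the grasp point (between the pads) lies ctrl.grip_point_offset behind it (ctrl.grip_point_offset is the distance from the TCP to the grasp point, in m); z points along the fingers, y is the line along which they close (so a half turn about z gives the same grasp; the last joint's range is limited). The gripper opens to 85 mm and grips with 20 to 120 N. Pads are 22 mm wide; open, the fingers measure 114 mm over their backs; the gripper's body (76 mm by 85 mm) begins 54 mm behind the grasp point. The pads swing forward as they close: fully open they stand 13 mm farther back than shut.
Start: joints at [-1.436, 0.053, 1.613, -0, 1.476, -0.119], TCP at [0.157, -0.605, 0.231] pointing down, gripper open.
Joint ranges: [-3.01, 3.01], [-1.01, 2.22], [0.06, 2.58], [-1.02, 4.17], [0.09, 2.62], [-3.14, 3.14]. Speed limits (rad/s): [2.57, 2.57, 3.14, 3.14, 3.14, 3.14].

## Interface

Orientations are given as a rotation vector (axis times angle).
In Python, from station import ctrl gives the robot as it stands. The module is installed in compiled form; this text tells all that it offers.
- The arm moves only by the tool drive_tool, never from a script. Its argument "steps" is a list of rows, each an object with "translation": the shift along the tool's x, y, z normalised to -1 to 1, where 1 is 4 cm, a list of three; "angular": the turn, a rotation vector about the tool's x, y, z normalised to -1 to 1, where 1 is 8 degrees, a list of three; "gripper": the opening, from 0 (shut) to 1 (fully open). In form: [{"translation": [dx, dy, dz], "angular": [wx, wy, wz], "gripper": gripper}, ...]. A call has 1 to 8 rows; each row shifts and turns the commanded pose from where the row before left it, along the tool's axes as they then stand; what a row does not reach is not made up. A row lasts 1/8 s, in which the tool goes at most 62.5 mm and 10.7 degrees, less where a joint would pass 70% of its speed; a pose out of reach is approached as far as the arm can. A call with a number of a shift or a turn outside -1 to 1 is refused whole. A call with a gripper value outside its range is refused whole. The fingers move at their own pace and stop on an object; "force" is the grip in N (left out, the last holds). Time passes only in rows, so rows that do not move let the fingers close. It gives the time, the measured TCP pose, the force, the opening and the grip force at its end, in the units of the state.
- ctrl.get_obs(): the state, without advancing time (a new reading comes with each control period).
- ctrl.get_image(name): name is "side" or "top" or "wrist"; returns a dict with "color" (384x512x3 uint8, red, green, blue), "depth" (384x512 float32, m along the optical axis (not along the pixel's ray), 0 where there is no reading), "fx", "fy", "cx", "cy" (pixels), "R" (3x3) and "t" (3): a world point X has camera coordinates R X + t. Camera axes: x right, y down, z forward; pixel columns grow to the right and rows downward; lengths in m; the calibration is good to about 2 mm. The wrist camera is an equidistant fisheye: a pixel r from the principal point sees the ray r / f radians off the axis. A picture is of the moment at which its call begins.
- ctrl.finish_job(): hands the job in; it is judged then, once.
The state is a dict: "t": time; "q": joint angles; "dq": joint speeds; "effort": joint torques, N m; "tool_pos": TCP position; "tool_rot": TCP orientation; "contact_force": force on the tool from outside, world axes, zero at the start; "wrist_torque": the same for the moment, N m; "opening": finger opening in m; "grip_force": force on a finger pad.
Only numpy, scipy, OpenCV 4.12 (cv2) and the standard library are available. Lean on these libraries where they do the work, as an engineer would, in place of code of your own. Each camera call takes 0.05 s, during which the arm holds its last target. There are 200 camera calls.

## Working session

There is one attempt and no reset: what is moved stays moved. The work goes in short steps, Python scripts to look and compute and a tool call to move; the robot and the scene stay as the last step left them, time stands still between calls to the robot, and variables do not carry over. Pictures are saved under pics/ and viewed, at most 10 in all, crops included, and the job is handed in when it is done.

Besides the shell and the picture viewer there is one more tool, called after "Request:" as a command line: name --argument value ..., lists and objects as JSON in quotes. drive_tool: Moves the arm, as the interface text tells. Its arguments: {"type":"object","properties":{"steps":{"type":"array"},"force":{"type":"number"}},"required":["steps"]}

```bash
mkdir -p pics; cat > h.py <<'E'
import numpy as np, cv2
from scipy.spatial.transform import Rotation as Ro
from station import ctrl
def shot(n):
    im=ctrl.get_image(n); np.savez('last_%s.npz'%n,**im); return im
def load(n): return dict(np.load('last_%s.npz'%n))
def save(im,f,crop=None,s=1):
    c=im['color'][:,:,::-1]
    if crop: c=c[crop[1]:crop[3],crop[0]:crop[2]]
    cv2.imwrite('pics/'+f,cv2.resize(c,None,fx=s,fy=s,interpolation=cv2.INTER_CUBIC))
def pw(im,u,v,z=None):
    r=np.array([(u-im['cx'])/im['fx'],(v-im['cy'])/im['fy'],1.])
    R,t=im['R'],im['t']; C=-R.T@t; d=R.T@r
    s=(z-C[2])/d[2] if z is not None else im['depth'][int(v),int(u)]
    return C+d*s
E
python3 - <<'E'
from h import *
o=ctrl.get_obs(); print(o['tool_pos'],o['tool_rot'],o['opening'],ctrl.grip_point_offset,o['t'])
for n in ('top','side'):
    im=shot(n); save(im,n+'1.png',s=1.56); print(n,-im['R'].T@im['t'],im['R'].round(2).tolist(),im['fx'])
E
```

```text
[ 0.15685465 -0.60433911  0.23006938] [-3.11427699e+00 -3.97307890e-01  1.70418070e-06] 0.08542674030253007 0.0187 0.0
top [0.39325039 0.02943789 0.92111861] [[0.03, -1.0, -0.01], [-0.99, -0.02, -0.14], [0.14, 0.01, -0.99]] 380.70712701386714
side [ 0.52630336 -0.72172873  0.62716669] [[1.0, 0.06, 0.02], [0.05, -0.57, -0.82], [-0.04, 0.82, -0.57]] 426.2892043051904
```

View pics/top1.png

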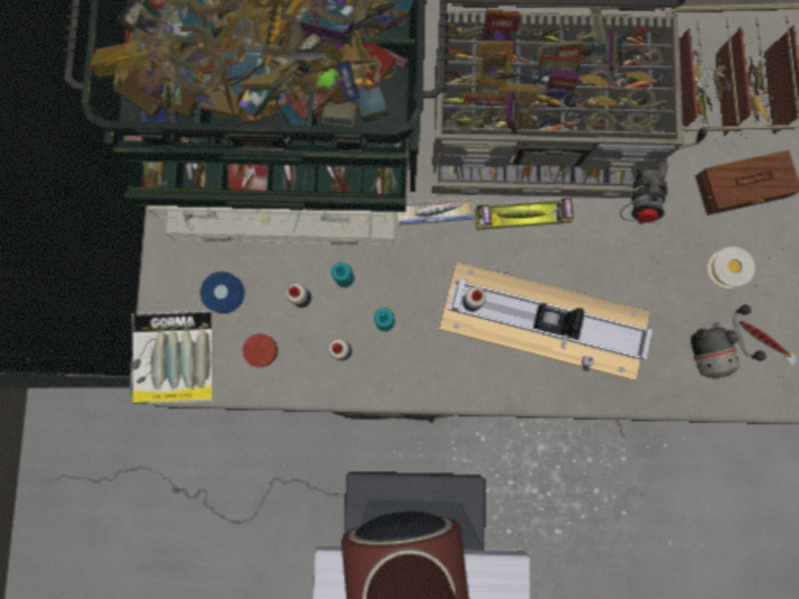

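View pics/side1.png

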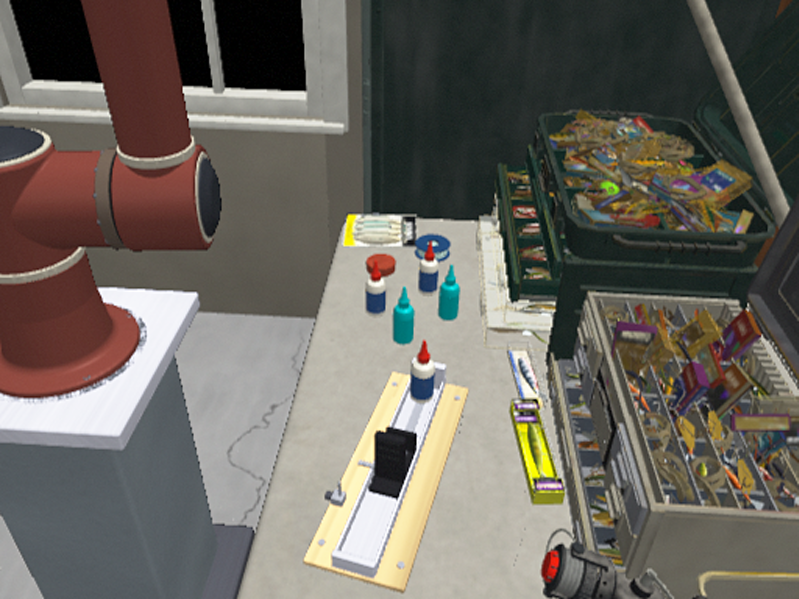

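Top picture: the red-capped loose bottles are at (297,294) and (340,349), and the turquoise decoys at (341,273) and (384,318). The blue spool is at (222,291) and the red tin at (260,350). The tray centre is at (545,320), with the third bottle at (476,298), the handle at (575,322) and the clip at (588,362). I'll check these in one close crop.

```bash
python3 - <<'E'
from h import *
im=load('top')
a=im['color'][150:260,110:260,::-1]; b=im['color'][155:250,275:425,::-1]
c=np.vstack([cv2.resize(x,None,fx=f,fy=f,interpolation=cv2.INTER_CUBIC) for x,f in((b,5.2),)])
cv2.imwrite('pics/tray.png',c)
cv2.imwrite('pics/bot.png',cv2.resize(a,None,fx=5,fy=5,interpolation=cv2.INTER_CUBIC))
# red/white/turquoise blobs with depth -> world heights
H,W=im['depth'].shape
u,v=np.meshgrid(np.arange(W),np.arange(H))
r=np.stack([(u-im['cx'])/im['fx'],(v-im['cy'])/im['fy'],np.ones_like(u,float)],-1)*im['depth'][...,None]
P=(r-im['t'])@im['R']; np.save('P.npy',P)
m=((P[...,2]>.012)&(P[...,2]<.12)&(P[...,0]>.3)&(P[...,0]<.6)&(im['depth']>0)).astype(np.uint8)
n,l,s,c=cv2.connectedComponentsWithStats(m)
for i in range(1,n):
    if s[i,4]>25:
        q=P[l==i]; print(c[i].round(),s[i,4],q.min(0).round(3),q.max(0).round(3),im['color'][l==i].mean(0).round())
E
```

```text
[ 44. 201.] 2626 [0.378 0.511 0.012] [0.6   0.571 0.12 ] [23. 27. 25.]
[471. 174.] 372 [ 0.559 -0.5    0.015] [ 0.6   -0.438  0.027] [175. 167. 148.]
[220. 175.] 178 [0.545 0.115 0.012] [0.574 0.144 0.095] [40. 99. 99.]
[141. 186.] 544 [0.501 0.287 0.014] [0.562 0.348 0.028] [53. 73. 98.]
[349. 204.] 1426 [ 0.446 -0.337  0.012] [ 0.558 -0.033  0.104] [116. 112. 113.]
[191. 189.] 184 [0.511 0.18  0.014] [0.542 0.209 0.095] [114.  98.  93.]
[462. 223.] 1004 [ 0.418 -0.48   0.018] [ 0.523 -0.397  0.08 ] [83. 78. 74.]
[246. 204.] 163 [0.478 0.049 0.012] [0.508 0.079 0.095] [ 43. 107. 107.]
[116. 229.] 1138 [0.38  0.332 0.012] [0.482 0.418 0.027] [133. 136. 124.]
[491. 216.] 124 [ 0.457 -0.547  0.012] [ 0.503 -0.485  0.02 ] [101.  51.  48.]
[166. 224.] 369 [0.419 0.229 0.013] [0.467 0.279 0.023] [127.  63.  51.]
[218. 224.] 166 [0.431 0.114 0.012] [0.46  0.143 0.098] [128. 110. 103.]
[376. 232.] 54 [ 0.425 -0.251  0.012] [ 0.447 -0.237  0.04 ] [126. 122. 121.]
```

View pics/tray.png

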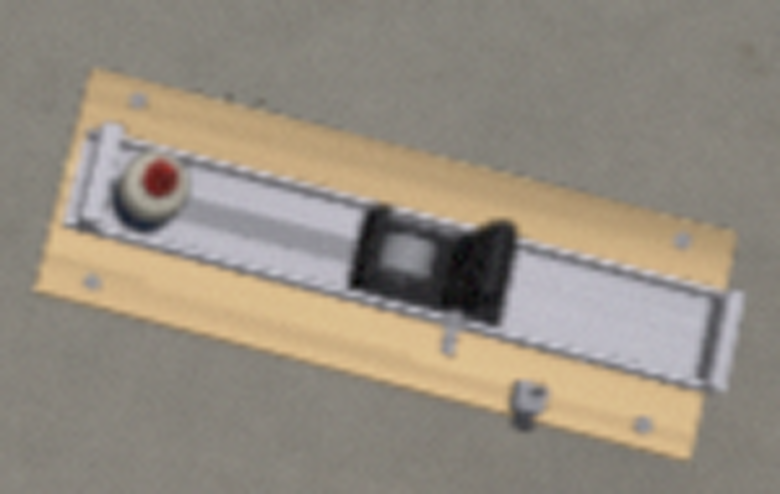

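View pics/bot.png

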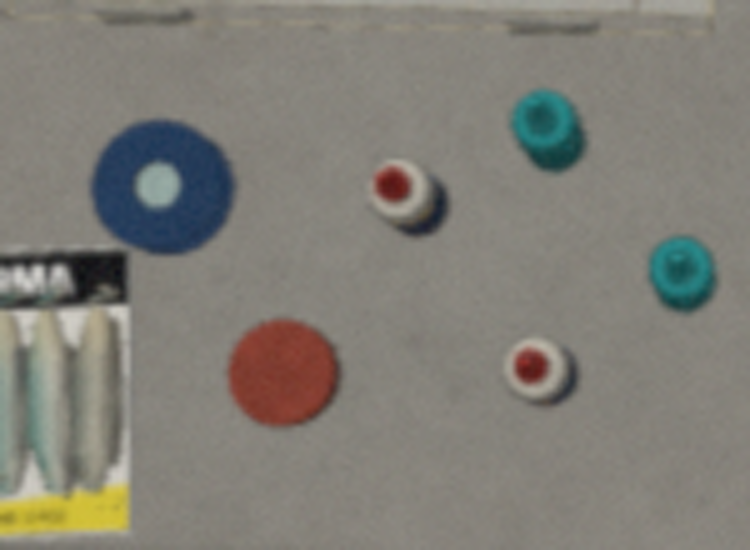

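The crop confirms the choice: the wanted bottles are white with red caps, at (400,190) and (535,370), and the turquoise ones are decoys. On the tray, the base corners are at (95,68), (738,230), (690,460) and (33,290). The pin is at about (528,395), the pointer at (449,340) and the handle top at about (500,265).

```bash
python3 - <<'E'
from h import *
im=load('top')
f=lambda u,v,z:pw(im,(u+.5)/5.2-.5+275,(v+.5)/5.2-.5+155,z)[:2]
c=np.array([f(*p,.008) for p in((95,68),(738,230),(690,460),(33,290))]); print(c.round(4).tolist())
ctr=c.mean(0); e=(c[0]-c[1]+c[3]-c[2]); yaw=np.arctan2(e[1],e[0])-np.pi/2; 
e2=c[0]-c[3]+c[1]-c[2]; print(ctr,'yaw',yaw,np.arctan2(e2[1],e2[0]),np.linalg.norm(e)/2,np.linalg.norm(e2)/2)
yaw=(yaw*3+np.arctan2(e2[1],e2[0]))/4
P=np.load('P.npy').copy(); L=(P[...,:2]-ctr)@np.array([[np.cos(yaw),-np.sin(yaw)],[np.sin(yaw),np.cos(yaw)]])
z=P[...,2]
def rng(m,n): q=np.c_[L[m],z[m]]; print(n,len(q),np.percentile(q,3,0).round(4),np.percentile(q,97,0).round(4),np.median(q,0).round(4))
B=(abs(L[...,0])<.07)&(abs(L[...,1])<.17)
rng(B&(z>.075)&(L[...,1]<.02),'handle'); rng(B&(z>.043)&(z<.06)&(L[...,1]>.1),'fence')
rng(B&(z>.07)&(L[...,1]>.08),'bottleC'); rng(B&(z>.044)&(z<.06)&(L[...,1]<.05)&(L[...,1]>-.01),'face')
rng((L[...,0]<-.035)&(L[...,0]>-.07)&(abs(L[...,1])<.1)&(z>.015)&(z<.06),'clip'); rng(B&(z>.005)&(z<.012)&(abs(L[...,0])>.027),'base')
Rz=np.array([[np.cos(yaw),-np.sin(yaw)],[np.sin(yaw),np.cos(yaw)]])
for p in ((400,190,.1),):pass
print('tocw',(ctr+Rz@[0,.14]),'handle',ctr+Rz@[0,-.026],yaw)
np.savez('tray.npz',ctr=ctr,yaw=yaw)
E
```

```text
[[0.5891, -0.045], [0.5198, -0.3441], [0.4133, -0.319], [0.4836, -0.0178]]
[ 0.50144707 -0.1814843 ] yaw -0.22837266602583184 -0.24181566078261812 0.3081591674051926 0.10920450367951338
handle 96 [-0.0163 -0.0374  0.0781] [ 0.0169 -0.0255  0.0869] [ 0.0001 -0.0304  0.0832]
fence 105 [-0.0215  0.1111  0.0456] [0.0208 0.1439 0.0578] [-0.0045  0.1383  0.0494]
bottleC 55 [-0.0095  0.1061  0.0703] [0.0064 0.1234 0.1028] [-0.0042  0.1163  0.0833]
face 44 [-0.0175  0.0101  0.0445] [0.0175 0.016  0.0495] [0.0003 0.0134 0.0467]
clip 53 [-0.0591 -0.0814  0.0153] [-0.0366 -0.0332  0.0389] [-0.0471 -0.0743  0.0188]
base 2685 [-0.0531 -0.1461  0.0053] [0.0533 0.1447 0.0104] [-0.027   0.0017  0.0075]
tocw [ 0.53360017 -0.04522653] handle [ 0.49547579 -0.20678931] -0.2317334147150284
```

```bash
cat >> h.py <<'E'
Y0=-.2317
def plan(wps,yaw=Y0,g=1.,vmax=.037):
    """wps: list of (x,y,z) or (x,y,z,vmax); prints rows in tool units from the measured pose"""
    import math
    o=ctrl.get_obs(); p=np.array(o['tool_pos']); R=Ro.from_rotvec(o['tool_rot'])
    yx,yy=np.cos(yaw),np.sin(yaw); T=Ro.from_matrix(np.array([[-yy,yx,0],[yx,yy,0],[0,0,-1]]).T @ np.eye(3)) if 0 else None
    ty=np.array([yx,yy,0]); tz=np.array([0,0,-1.]); T=Ro.from_matrix(np.c_[np.cross(ty,tz),ty,tz])
    k=0
    for w in wps:
        w=list(w); v=w[3] if len(w)>3 else vmax
        tgt=np.array(w[:3]); n=max(1,math.ceil(np.linalg.norm(tgt-p)/v-1e-6))
        for i in range(n):
            d=(tgt-p)/(n-i); a=np.round(R.inv().apply(d)/.04,2)
            p=p+R.apply(a*.04)
            rv=(R.inv()*T).as_rotvec(); m=np.linalg.norm(rv); mx=np.radians(7.8)
            if m>mx: rv=rv*mx/m
            b=np.round(rv/np.radians(8),2); R=R*Ro.from_rotvec(b*np.radians(8))
            print(k,a.tolist(),b.tolist()); k+=1
    print('end',p.round(4),R.as_rotvec().round(3))
E
python3 - <<'E'
from h import *
P=np.load('P.npy')
im=load('top'); z=P[...,2]
for n,c in (('A',(.4455,.1285)),('B',(.5265,.1945)),('C',(.5265,-.071)),('D1',(.56,.13))):
    d=np.hypot(P[...,0]-c[0],P[...,1]-c[1])
    m=(d<.022)&(z>.075)&(z<.13); print(n,[(((np.percentile(P[...,i][m],2)+np.percentile(P[...,i][m],98))/2)).round(4) for i in (0,1)],P[m].mean(0).round(4),m.sum(),P[m].max(0).round(4))
plan([(.42,-.3,.22),(.4455,.1285,.17)])
E
```

```text
A [np.float64(0.4471), np.float64(0.1307)] [0.4468 0.1299 0.0828] 23 [0.4518 0.1363 0.0977]
B [np.float64(0.5259), np.float64(0.1955)] [0.5255 0.1949 0.0848] 19 [0.5308 0.2    0.0948]
C [np.float64(0.5255), np.float64(-0.0689)] [ 0.5248 -0.0679  0.0879] 43 [ 0.5322 -0.0621  0.1035]
D1 [np.float64(0.5585), np.float64(0.1304)] [0.5587 0.1296 0.0839] 20 [0.5628 0.1361 0.0951]
0 [0.75, -0.52, 0.02] [-0.0, -0.0, -0.97]
1 [0.82, -0.41, 0.02] [-0.0, -0.0, -0.97]
2 [0.86, -0.3, 0.03] [-0.0, -0.0, -0.97]
3 [0.9, -0.18, 0.02] [-0.0, -0.0, -0.97]
4 [0.91, -0.06, 0.03] [-0.0, -0.0, -0.97]
5 [0.91, 0.07, 0.02] [-0.0, -0.0, -0.97]
6 [0.9, 0.19, 0.03] [-0.0, -0.01, -0.97]
7 [0.86, 0.31, 0.02] [-0.01, -0.0, -0.97]
8 [0.81, 0.42, 0.02] [0.0, -0.0, -0.01]
9 [0.81, 0.42, 0.03] [0.0, -0.0, -0.0]
10 [0.81, 0.42, 0.02] [0.0, -0.0, -0.0]
11 [0.88, -0.15, 0.1] [0.0, -0.0, -0.0]
12 [0.88, -0.15, 0.11] [0.0, -0.0, -0.0]
13 [0.88, -0.15, 0.1] [0.0, -0.0, -0.0]
14 [0.88, -0.15, 0.11] [0.0, -0.0, -0.0]
15 [0.88, -0.15, 0.1] [0.0, -0.0, -0.0]
16 [0.88, -0.16, 0.11] [0.0, -0.0, -0.0]
17 [0.88, -0.15, 0.1] [0.0, -0.0, -0.0]
18 [0.88, -0.16, 0.11] [0.0, -0.0, -0.0]
19 [0.88, -0.15, 0.1] [0.0, -0.0, -0.0]
20 [0.88, -0.16, 0.11] [0.0, -0.0, -0.0]
21 [0.89, -0.15, 0.1] [0.0, -0.0, -0.0]
22 [0.88, -0.16, 0.11] [0.0, -0.0, -0.0]
end [0.4454 0.1283 0.1698] [2.463e+00 1.949e+00 1.000e-03]
```

Request:
drive_tool --steps '[{"translation": [0.75, -0.52, 0.02], "angular": [0, 0, -0.97], "gripper": 1}, {"translation": [0.82, -0.41, 0.02], "angular": [0, 0, -0.97], "gripper": 1}, {"translation": [0.86, -0.3, 0.03], "angular": [0, 0, -0.97], "gripper": 1}, {"translation": [0.9, -0.18, 0.02], "angular": [0, 0, -0.97], "gripper": 1}, {"translation": [0.91, -0.06, 0.03], "angular": [0, 0, -0.97], "gripper": 1}, {"translation": [0.91, 0.07, 0.02], "angular": [0, 0, -0.97], "gripper": 1}, {"translation": [0.9, 0.19, 0.03], "angular": [0, 0, -0.97], "gripper": 1}, {"translation": [0.86, 0.31, 0.02], "angular": [0, 0, -0.97], "gripper": 1}]' --force 30

```text
t: 1.1
tool_pos: [0.3489, -0.3824, 0.2231]
tool_rot: [-2.46, -1.952, -0.0]
contact_force: [0.1, -0.3, 0.2]
opening: 0.0854
grip_force: 0.0
```

Request:
drive_tool --steps '[{"translation": [0.81, 0.42, 0.02], "angular": [0, 0, 0], "gripper": 1}, {"translation": [0.81, 0.42, 0.03], "angular": [0, 0, 0], "gripper": 1}, {"translation": [0.81, 0.42, 0.02], "angular": [0, 0, 0], "gripper": 1}, {"translation": [0.88, -0.15, 0.1], "angular": [0, 0, 0], "gripper": 1}, {"translation": [0.88, -0.15, 0.1], "angular": [0, 0, 0], "gripper": 1}, {"translation": [0.88, -0.15, 0.1], "angular": [0, 0, 0], "gripper": 1}, {"translation": [0.88, -0.15, 0.1], "angular": [0, 0, 0], "gripper": 1}, {"translation": [0.88, -0.15, 0.1], "angular": [0, 0, 0], "gripper": 1}]'

```text
t: 2.1
tool_pos: [0.4311, -0.1213, 0.2003]
tool_rot: [-2.465, -1.947, 0.0]
contact_force: [-0.2, 0.3, 0.5]
opening: 0.0855
grip_force: 0.0
```

Request:
drive_tool --steps '[{"translation": [0.88, -0.15, 0.1], "angular": [0, 0, 0], "gripper": 0.8}, {"translation": [0.88, -0.16, 0.1], "angular": [0, 0, 0], "gripper": 0.8}, {"translation": [0.88, -0.16, 0.1], "angular": [0, 0, 0], "gripper": 0.8}, {"translation": [0.88, -0.16, 0.1], "angular": [0, 0, 0], "gripper": 0.8}, {"translation": [0.88, -0.16, 0.1], "angular": [0, 0, 0], "gripper": 0.8}, {"translation": [0.88, -0.16, 0.1], "angular": [0, 0, 0], "gripper": 0.8}, {"translation": [0.4, -0.08, 0], "angular": [0, 0, 0], "gripper": 0.8}]'

```text
t: 2.98
tool_pos: [0.4433, 0.1093, 0.1761]
tool_rot: [-2.463, -1.949, 0.002]
contact_force: [0.4, 0.8, 0.9]
opening: 0.0684
grip_force: 0.0
```

```bash
python3 - <<'E'
from h import *
print(ctrl.get_obs()['tool_pos'])
plan([(.446,.1293,.14),(.446,.1293,.026)],vmax=.03)
E
```

```text
[0.44326648 0.1092722  0.17606109]
0 [0.25, -0.02, 0.45] [-0.01, 0.0, 0.0]
1 [0.25, -0.03, 0.45] [-0.0, 0.0, 0.0]
2 [0.0, 0.0, 0.71] [-0.0, 0.0, 0.0]
3 [0.0, 0.0, 0.71] [-0.0, 0.0, 0.0]
4 [0.0, 0.0, 0.72] [-0.0, 0.0, 0.0]
5 [0.01, 0.0, 0.71] [-0.0, 0.0, 0.0]
end [0.4459 0.1295 0.0261] [ 2.463e+00  1.950e+00 -1.000e-03]
```

Request:
drive_tool --steps '[{"translation": [0.25, -0.02, 0.45], "angular": [0, 0, 0], "gripper": 0.8}, {"translation": [0.25, -0.03, 0.45], "angular": [0, 0, 0], "gripper": 0.8}, {"translation": [0, 0, 0.71], "angular": [0, 0, 0], "gripper": 0.8}, {"translation": [0, 0, 0.71], "angular": [0, 0, 0], "gripper": 0.8}, {"translation": [0, 0, 0.6], "angular": [0, 0, 0], "gripper": 0.8}, {"translation": [0, 0, 0.4], "angular": [0, 0, 0], "gripper": 0.8}, {"translation": [0, 0, 0.2], "angular": [0, 0, 0], "gripper": 0.8}, {"translation": [0, 0, 0], "angular": [0, 0, 0], "gripper": 0.8}]'

```text
t: 3.98
tool_pos: [0.4465, 0.1278, 0.0357]
tool_rot: [-2.465, -1.947, 0.001]
contact_force: [-0.3, -0.4, 0.3]
opening: 0.0681
grip_force: 0.0
```

```bash
python3 - <<'E'
from h import *
im=shot('wrist'); save(im,'w1.png',s=1.4)
print(im['fx'],im['cx'],im['cy'],(-im['R'].T@im['t']).round(3),im['R'].round(2).tolist())
E
```

```text
297.3186396354542 244.37971169769904 188.72125486538252 [0.463 0.197 0.179] [[0.97, -0.23, -0.0], [-0.22, -0.93, 0.28], [-0.07, -0.27, -0.96]]
```

View pics/w1.png

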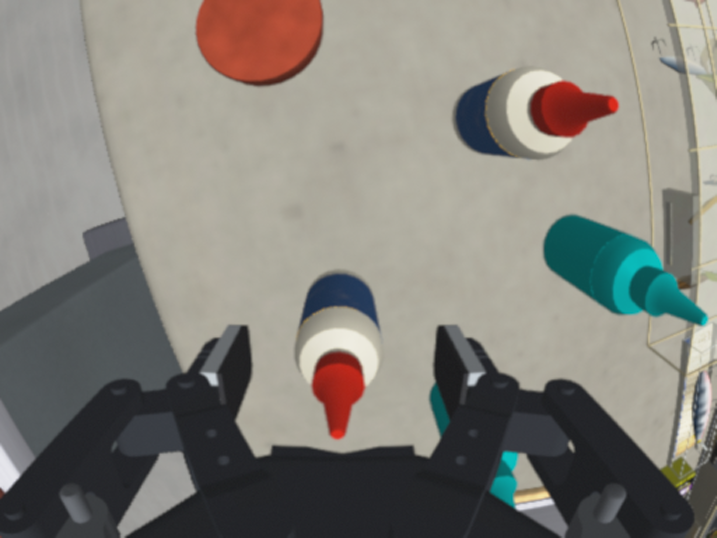

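The bottle sits midway between the pads at x≈340. I'll fix the cap tips at (337,435) and (614,104) in world coordinates with the fisheye model.

```bash
cat >> h.py <<'E'
def fw(im,u,v,z):
    a=np.array([u-im['cx'],v-im['cy']]); r=np.hypot(*a); th=r/im['fx']
    d=im['R'].T@np.array([*(a/r*np.sin(th)),np.cos(th)]); C=-im['R'].T@im['t']
    return (C+d*(z-C[2])/d[2]).round(4)
E
python3 - <<'E'
from h import *
im=load('wrist')
for p in((337,435,.095),(614,104,.095),(340,378,.076),(562,110,.076)): print(fw(im,p[0]/1.4,p[1]/1.4,p[2]))
E
```

```text
[0.4452 0.1293 0.095 ]
[0.527  0.1961 0.095 ]
[0.4472 0.1347 0.076 ]
[0.523 0.196 0.076]
```

Request:
drive_tool --steps '[{"translation": [0.04, -0.02, 0.25], "angular": [0, 0, 0], "gripper": 0.8}, {"translation": [0, 0, 0], "angular": [0, 0, 0], "gripper": 0.2}, {"translation": [0, 0, 0], "angular": [0, 0, 0], "gripper": 0.2}, {"translation": [0, 0, 0], "angular": [0, 0, 0], "gripper": 0.2}, {"translation": [0, 0, 0], "angular": [0, 0, 0], "gripper": 0.2}, {"translation": [0, 0, 0], "angular": [0, 0, 0], "gripper": 0.2}, {"translation": [0, 0, 0], "angular": [0, 0, 0], "gripper": 0.2}]'

```text
t: 4.9
tool_pos: [0.4465, 0.1297, 0.0264]
tool_rot: [2.465, 1.947, 0.001]
contact_force: [0.4, 0.4, 1.6]
opening: 0.0301
grip_force: 29.9
```

Request:
drive_tool --steps '[{"translation": [0, 0, -0.3], "angular": [0, 0, 0], "gripper": 0.2}, {"translation": [0, 0, -0.7], "angular": [0, 0, 0], "gripper": 0.2}, {"translation": [0, 0, -0.9], "angular": [0, 0, 0], "gripper": 0.2}, {"translation": [0, 0, -0.9], "angular": [0, 0, 0], "gripper": 0.2}, {"translation": [0, 0, -0.4], "angular": [0, 0, 0], "gripper": 0.2}]'

```text
t: 5.52
tool_pos: [0.4474, 0.1298, 0.1571]
tool_rot: [2.463, 1.946, 0.006]
contact_force: [-1.0, -0.1, -0.5]
opening: 0.0298
grip_force: 29.8
```

```bash
python3 - <<'E'
from h import *
o=ctrl.get_obs();print(o['opening'],o['grip_force'])
plan([(.517,-.101,.155)])
E
```

```text
0.029757824592272646 29.78279560804367
0 [-0.74, 0.43, 0.01] [0.03, -0.01, -0.01]
1 [-0.75, 0.43, 0.01] [0.0, -0.0, -0.0]
2 [-0.75, 0.43, 0.01] [0.0, -0.0, -0.0]
3 [-0.74, 0.43, 0.01] [0.0, -0.0, -0.0]
4 [-0.75, 0.43, 0.0] [0.0, -0.0, -0.0]
5 [-0.74, 0.44, 0.01] [0.0, -0.0, -0.0]
6 [-0.75, 0.43, 0.0] [0.0, -0.0, -0.0]
end [ 0.5169 -0.1012  0.1551] [-2.464 -1.949 -0.   ]
```

Request:
drive_tool --steps '[{"translation": [-0.4, 0.23, 0], "angular": [0, 0, 0], "gripper": 0.2}, {"translation": [-0.75, 0.43, 0], "angular": [0, 0, 0], "gripper": 0.2}, {"translation": [-0.9, 0.52, 0], "angular": [0, 0, 0], "gripper": 0.2}, {"translation": [-0.9, 0.52, 0], "angular": [0, 0, 0], "gripper": 0.2}, {"translation": [-0.9, 0.52, 0], "angular": [0, 0, 0], "gripper": 0.2}, {"translation": [-0.75, 0.43, 0], "angular": [0, 0, 0], "gripper": 0.2}, {"translation": [-0.52, 0.3, 0], "angular": [0, 0, 0], "gripper": 0.2}, {"translation": [-0.1, 0.07, 0], "angular": [0, 0, 0], "gripper": 0.2}]'

```text
t: 6.52
tool_pos: [0.5151, -0.1024, 0.1533]
tool_rot: [-2.466, -1.944, 0.001]
contact_force: [-0.0, -0.5, -1.5]
opening: 0.0298
grip_force: 29.8
```

```bash
python3 - <<'E'
from h import *
im=shot('wrist'); save(im,'w2.png',s=1.4); shot('top')
print(ctrl.get_obs()['tool_pos'],ctrl.get_obs()['opening'])
E
```

```text
[ 0.51502857 -0.10124356  0.15346837] 0.029541387372179113
```

View pics/w2.png

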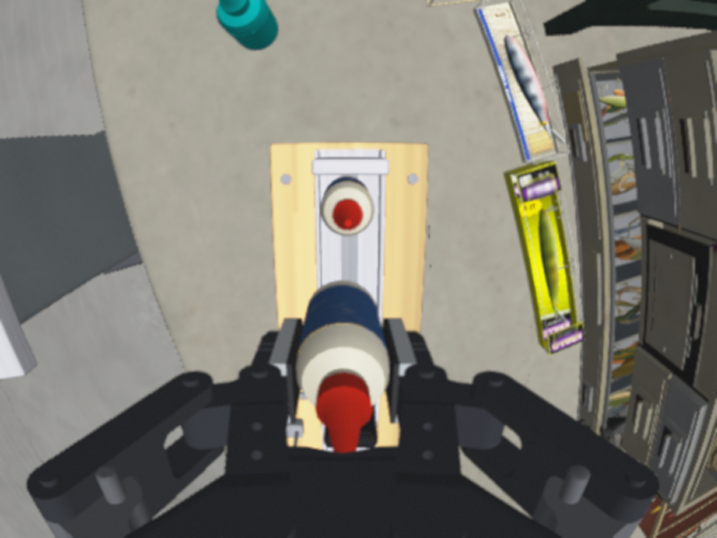

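```bash
python3 - <<'E'
from h import *
im=load('wrist'); f=lambda u,v,z:fw(im,u/1.4,v/1.4,z)
yaw=Y0; Rz=np.array([[np.cos(yaw),-np.sin(yaw)],[np.sin(yaw),np.cos(yaw)]])
o=ctrl.get_obs()['tool_pos']
for n,u,v,z in(('C',348,220,.105),('Ccap',347,212,.09),('fL',314,174,.05),('fR',388,174,.05),('cl',272,145,.008),('cr',428,145,.008),('railL',317,250,.026),('railR',383,250,.026),('heldtip',345,450,o[2]-.026+.095)):
    w=f(u,v,z); print(n,w,'tray rel TCP',(Rz.T@(w[:2]-o[:2])).round(4))
E
```

```text
C [ 0.526  -0.0673  0.105 ] tray rel TCP [0.0029 0.0356]
Ccap [ 0.526  -0.0659  0.09  ] tray rel TCP [0.0026 0.0369]
fL [ 0.5113 -0.0454  0.05  ] tray rel TCP [-0.0165  0.0535]
fR [ 0.5539 -0.0556  0.05  ] tray rel TCP [0.0274 0.0533]
cl [ 0.4845 -0.0205  0.008 ] tray rel TCP [-0.0483  0.0716]
cr [ 0.5896 -0.0455  0.008 ] tray rel TCP [0.0598 0.0714]
railL [ 0.4986 -0.0965  0.026 ] tray rel TCP [-0.0171  0.0008]
railR [ 0.5418 -0.1069  0.026 ] tray rel TCP [0.0274 0.0006]
heldtip [ 0.5166 -0.0979  0.2225] tray rel TCP [0.0008 0.0036]
```

Request:
drive_tool --steps '[{"translation": [0.01, 0.12, 0.5], "angular": [0, 0, 0], "gripper": 0.2}, {"translation": [0, 0, 0.7], "angular": [0, 0, 0], "gripper": 0.2}, {"translation": [0, 0, 0.6], "angular": [0, 0, 0], "gripper": 0.2}, {"translation": [0, 0, 0.4], "angular": [0, 0, 0], "gripper": 0.2}, {"translation": [0, 0, 0.2], "angular": [0, 0, 0], "gripper": 0.2}, {"translation": [0, 0, 0.2], "angular": [0, 0, 0], "gripper": 0.2}, {"translation": [0, 0, 0.2], "angular": [0, 0, 0], "gripper": 0.2}, {"translation": [0, 0, 0], "angular": [0, 0, 0], "gripper": 0.2}]'

```text
t: 7.62
tool_pos: [0.5199, -0.1021, 0.0417]
tool_rot: [-2.465, -1.947, 0.001]
contact_force: [-0.7, -0.9, 0.4]
opening: 0.0298
grip_force: 29.8
```

Request:
drive_tool --steps '[{"translation": [0, 0, 0.06], "angular": [0, 0, 0], "gripper": 0.2}, {"translation": [0, 0, 0.06], "angular": [0, 0, 0], "gripper": 0.2}, {"translation": [0, 0, 0], "angular": [0, 0, 0], "gripper": 0.2}]'

```text
t: 8.0
tool_pos: [0.5201, -0.1022, 0.0372]
tool_rot: [-2.465, -1.947, 0.0]
contact_force: [-0.3, -0.1, -0.9]
opening: 0.0299
grip_force: 29.8
```

Request:
drive_tool --steps '[{"translation": [0, 0, 0], "angular": [0, 0, 0], "gripper": 0.4}, {"translation": [0, 0, 0], "angular": [0, 0, 0], "gripper": 0.5}, {"translation": [0, 0, 0], "angular": [0, 0, 0], "gripper": 0.6}, {"translation": [0, 0, 0], "angular": [0, 0, 0], "gripper": 0.7}, {"translation": [0, 0, -0.3], "angular": [0, 0, 0], "gripper": 0.7}, {"translation": [0, 0, -0.6], "angular": [0, 0, 0], "gripper": 0.8}, {"translation": [0, 0, -0.8], "angular": [0, 0, 0], "gripper": 0.8}, {"translation": [0, 0, -0.9], "angular": [0, 0, 0], "gripper": 0.8}]'

```text
t: 9.0
tool_pos: [0.52, -0.1021, 0.1428]
tool_rot: [-2.465, -1.948, 0.0]
contact_force: [0.6, 0.3, -0.1]
opening: 0.0685
grip_force: 0.0
```

```bash
python3 - <<'E'
from h import *
plan([(.519,-.102,.165),(.5265,.1955,.155)])
E
```

```text
0 [-0.0, -0.03, -0.55] [-0.0, -0.0, -0.01]
1 [0.81, -0.17, 0.03] [-0.0, -0.0, -0.0]
2 [0.81, -0.17, 0.03] [-0.0, -0.0, -0.0]
3 [0.81, -0.17, 0.03] [-0.0, -0.0, -0.0]
4 [0.81, -0.17, 0.03] [-0.0, -0.0, -0.0]
5 [0.81, -0.17, 0.03] [-0.0, -0.0, -0.0]
6 [0.81, -0.17, 0.02] [-0.0, -0.0, -0.0]
7 [0.81, -0.17, 0.03] [-0.0, -0.0, -0.0]
8 [0.8, -0.17, 0.02] [-0.0, -0.0, -0.0]
9 [0.81, -0.16, 0.03] [-0.0, -0.0, -0.0]
end [0.5267 0.1956 0.1548] [-2.464 -1.949  0.   ]
```

Request:
drive_tool --steps '[{"translation": [0, -0.03, -0.55], "angular": [0, 0, 0], "gripper": 0.8}, {"translation": [0.81, -0.17, 0.03], "angular": [0, 0, 0], "gripper": 0.8}, {"translation": [0.81, -0.17, 0.03], "angular": [0, 0, 0], "gripper": 0.8}, {"translation": [0.81, -0.17, 0.03], "angular": [0, 0, 0], "gripper": 0.8}, {"translation": [0.81, -0.17, 0.03], "angular": [0, 0, 0], "gripper": 0.8}, {"translation": [0.81, -0.17, 0.03], "angular": [0, 0, 0], "gripper": 0.8}, {"translation": [0.81, -0.17, 0.02], "angular": [0, 0, 0], "gripper": 0.8}, {"translation": [0.81, -0.17, 0.03], "angular": [0, 0, 0], "gripper": 0.8}]'

```text
t: 10.0
tool_pos: [0.5254, 0.1309, 0.1564]
tool_rot: [2.464, 1.947, 0.002]
contact_force: [0.2, -0.1, -0.4]
opening: 0.0679
grip_force: 0.0
```

Request:
drive_tool --steps '[{"translation": [0.8, -0.17, 0.02], "angular": [0, 0, 0], "gripper": 0.8}, {"translation": [0.7, -0.15, 0.03], "angular": [0, 0, 0], "gripper": 0.8}, {"translation": [0.11, -0.01, 0], "angular": [0, 0, 0], "gripper": 0.8}, {"translation": [0, 0, 0.3], "angular": [0, 0, 0], "gripper": 0.8}, {"translation": [0, 0, 0.7], "angular": [0, 0, 0], "gripper": 0.8}, {"translation": [0, 0, 0.7], "angular": [0, 0, 0], "gripper": 0.8}, {"translation": [0, 0, 0.7], "angular": [0, 0, 0], "gripper": 0.8}, {"translation": [0, 0, 0.3], "angular": [0, 0, 0], "gripper": 0.8}]'

```text
t: 11.0
tool_pos: [0.5257, 0.1941, 0.0428]
tool_rot: [-2.465, -1.945, 0.006]
contact_force: [-0.3, 0.2, -0.2]
opening: 0.0687
grip_force: 0.0
```

```bash
python3 - <<'E'
from h import *
im=shot('wrist'); a=im['color'][100:384,130:420,::-1]
t=shot('side'); b=t['color'][200:384,170:330,::-1]
cv2.imwrite('pics/w3.png',np.hstack([cv2.resize(a,(400,392)),cv2.resize(b,(341,392))]))
plan([(.5265,.1955,.026)])
E
```

```text
0 [0.03, 0.01, 0.44] [-0.02, 0.01, -0.02]
end [0.5266 0.1955 0.0259] [-2.463e+00 -1.950e+00  1.000e-03]
```

View pics/w3.png

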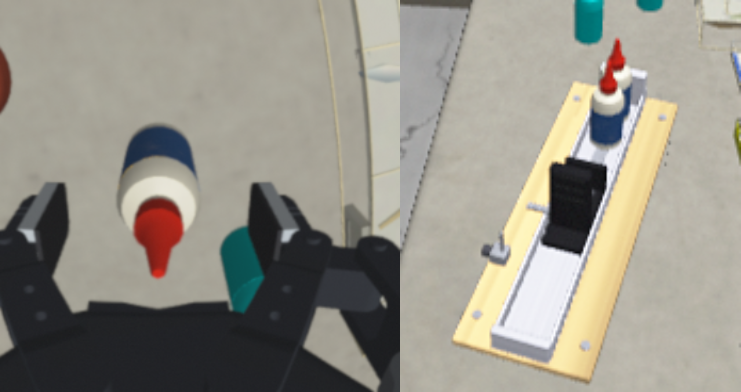

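Bottle A stands in the row at (605,115), and bottle B at (158,200) sits between the pads.

Request:
drive_tool --steps '[{"translation": [0.03, 0.01, 0.3], "angular": [0, 0, 0], "gripper": 0.8}, {"translation": [0, 0, 0.13], "angular": [0, 0, 0], "gripper": 0.8}, {"translation": [0, 0, 0], "angular": [0, 0, 0], "gripper": 0.2}, {"translation": [0, 0, 0], "angular": [0, 0, 0], "gripper": 0.2}, {"translation": [0, 0, 0], "angular": [0, 0, 0], "gripper": 0.2}, {"translation": [0, 0, 0], "angular": [0, 0, 0], "gripper": 0.2}, {"translation": [0, 0, 0], "angular": [0, 0, 0], "gripper": 0.2}, {"translation": [0, 0, 0], "angular": [0, 0, 0], "gripper": 0.2}]'

```text
t: 12.1
tool_pos: [0.5283, 0.1968, 0.0286]
tool_rot: [2.465, 1.947, 0.001]
contact_force: [-0.8, 0.1, 3.8]
opening: 0.0298
grip_force: 30.7
```

Request:
drive_tool --steps '[{"translation": [0, 0, -0.3], "angular": [0, 0, 0], "gripper": 0.2}, {"translation": [0, 0, -0.7], "angular": [0, 0, 0], "gripper": 0.2}, {"translation": [0, 0, -0.9], "angular": [0, 0, 0], "gripper": 0.2}, {"translation": [0, 0, -0.9], "angular": [0, 0, 0], "gripper": 0.2}, {"translation": [0, 0, -0.5], "angular": [0, 0, 0], "gripper": 0.2}, {"translation": [0, 0, 0], "angular": [0, 0, 0], "gripper": 0.2}]'

```text
t: 12.85
tool_pos: [0.5289, 0.1968, 0.1619]
tool_rot: [2.464, 1.947, 0.005]
contact_force: [0.7, 0.6, -0.1]
opening: 0.0299
grip_force: 30.5
```

```bash
python3 - <<'E'
from h import *
yaw=Y0; Rz=np.array([[np.cos(yaw),-np.sin(yaw)],[np.sin(yaw),np.cos(yaw)]])
a=np.array([.5200,-.1021]); g=a+Rz@[0,-.033]; print(g)
plan([(*g,.158)])
E
```

```text
[ 0.51242213 -0.13421816]
0 [-0.91, 0.17, 0.01] [0.02, -0.01, -0.01]
1 [-0.9, 0.17, 0.01] [0.0, -0.0, -0.0]
2 [-0.91, 0.17, 0.01] [0.0, -0.0, -0.0]
3 [-0.9, 0.17, 0.01] [0.0, -0.0, -0.0]
4 [-0.91, 0.16, 0.01] [0.0, -0.0, -0.0]
5 [-0.9, 0.17, 0.01] [0.0, -0.0, -0.0]
6 [-0.91, 0.16, 0.01] [0.0, -0.0, -0.0]
7 [-0.9, 0.17, 0.01] [0.0, -0.0, -0.0]
8 [-0.91, 0.16, 0.02] [0.0, -0.0, -0.0]
end [ 0.5123 -0.1343  0.1579] [2.464e+00 1.949e+00 1.000e-03]
```

Request:
drive_tool --steps '[{"translation": [-0.5, 0.09, 0], "angular": [0, 0, 0], "gripper": 0.2}, {"translation": [-0.9, 0.17, 0.01], "angular": [0, 0, 0], "gripper": 0.2}, {"translation": [-0.95, 0.18, 0.01], "angular": [0, 0, 0], "gripper": 0.2}, {"translation": [-0.95, 0.18, 0.01], "angular": [0, 0, 0], "gripper": 0.2}, {"translation": [-0.95, 0.18, 0.01], "angular": [0, 0, 0], "gripper": 0.2}, {"translation": [-0.95, 0.18, 0.01], "angular": [0, 0, 0], "gripper": 0.2}, {"translation": [-0.95, 0.17, 0.01], "angular": [0, 0, 0], "gripper": 0.2}, {"translation": [-0.95, 0.17, 0.01], "angular": [0, 0, 0], "gripper": 0.2}]'

```text
t: 13.85
tool_pos: [0.5116, -0.0937, 0.1549]
tool_rot: [-2.463, -1.945, 0.004]
contact_force: [-0.5, 0.1, -0.5]
opening: 0.0298
grip_force: 30.5
```

Request:
drive_tool --steps '[{"translation": [-0.7, 0.13, 0.01], "angular": [0, 0, 0], "gripper": 0.2}, {"translation": [-0.35, 0.06, 0.01], "angular": [0, 0, 0], "gripper": 0.2}, {"translation": [0, 0, 0], "angular": [0, 0, 0], "gripper": 0.2}]'

```text
t: 14.22
tool_pos: [0.5103, -0.1351, 0.1552]
tool_rot: [-2.465, -1.944, 0.002]
contact_force: [-0.7, -0.4, 0.5]
opening: 0.0299
grip_force: 30.5
```

```bash
python3 - <<'E'
from h import *
im=shot('wrist'); save(im,'w4.png',s=1.4)
print(ctrl.get_obs()['tool_pos'])
plan([(.51242,-.13422,.055),(.51242,-.13422,.0395,.01)])
E
```

```text
[ 0.51060504 -0.13435589  0.15555638]
0 [0.0, 0.02, 0.84] [-0.01, -0.01, -0.02]
1 [0.01, 0.01, 0.84] [-0.0, 0.0, 0.0]
2 [0.0, 0.02, 0.83] [-0.0, 0.0, 0.0]
3 [0.0, -0.0, 0.2] [-0.0, 0.0, 0.0]
4 [0.0, -0.0, 0.19] [-0.0, 0.0, 0.0]
end [ 0.5125 -0.1344  0.0396] [ 2.463e+00  1.950e+00 -1.000e-03]
```

View pics/w4.png

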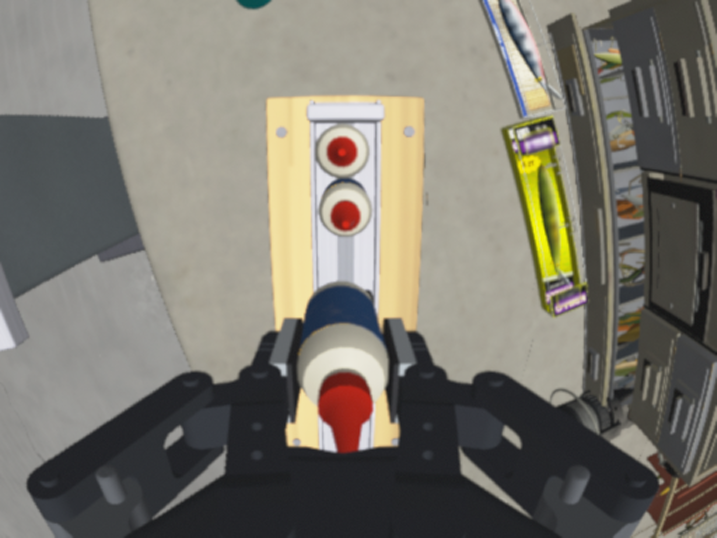

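```bash
python3 - <<'E'
from h import *
im=load('wrist'); f=lambda u,v,z:fw(im,u/1.4,v/1.4,z)
yaw=Y0; Rz=np.array([[np.cos(yaw),-np.sin(yaw)],[np.sin(yaw),np.cos(yaw)]])
o=ctrl.get_obs()['tool_pos']
for n,u,v,z in(('C',341,155,.105),('A',346,222,.105),('fL',308,119,.05),('fR',383,119,.05),('cl',267,98,.008),('cr',423,98,.008),('railL',314,240,.026),('railR',380,240,.026),('held',345,450,o[2]-.0286+.095)):
    w=f(u,v,z); print(n,w,(Rz.T@(w[:2]-o[:2])).round(4))
E
```

```text
C [ 0.5251 -0.0698  0.105 ] [-0.0007  0.0662]
A [ 0.52  -0.101  0.105] [0.0015 0.0346]
fL [ 0.5108 -0.0453  0.05  ] [-0.0203  0.0867]
fR [ 0.5537 -0.0556  0.05  ] [0.0239 0.0865]
cl [ 0.484  -0.0198  0.008 ] [-0.0522  0.1054]
cr [ 0.589 -0.045  0.008] [0.0558 0.105 ]
railL [ 0.4932 -0.1224  0.026 ] [-0.0197  0.0076]
railR [ 0.5365 -0.1328  0.026 ] [0.0248 0.0075]
held [ 0.5114 -0.1328  0.222 ] [0.0004 0.0017]
```

Request:
drive_tool --steps '[{"translation": [0.03, 0.05, 0.5], "angular": [0, 0, 0], "gripper": 0.2}, {"translation": [0, 0, 0.7], "angular": [0, 0, 0], "gripper": 0.2}, {"translation": [0, 0, 0.6], "angular": [0, 0, 0], "gripper": 0.2}, {"translation": [0, 0, 0.4], "angular": [0, 0, 0], "gripper": 0.2}, {"translation": [0, 0, 0.2], "angular": [0, 0, 0], "gripper": 0.2}, {"translation": [0, 0, 0.2], "angular": [0, 0, 0], "gripper": 0.2}, {"translation": [0, 0, 0.2], "angular": [0, 0, 0], "gripper": 0.2}, {"translation": [0, 0, 0], "angular": [0, 0, 0], "gripper": 0.2}]'

```text
t: 15.28
tool_pos: [0.5133, -0.1338, 0.0441]
tool_rot: [-2.465, -1.947, 0.001]
contact_force: [0.7, -0.8, -0.2]
opening: 0.03
grip_force: 30.5
```

Request:
drive_tool --steps '[{"translation": [0, 0, 0.06], "angular": [0, 0, 0], "gripper": 0.2}, {"translation": [0, 0, 0.05], "angular": [0, 0, 0], "gripper": 0.2}, {"translation": [0, 0, 0.03], "angular": [0, 0, 0], "gripper": 0.2}, {"translation": [0, 0, 0], "angular": [0, 0, 0], "gripper": 0.2}]'

```text
t: 15.78
tool_pos: [0.5135, -0.1338, 0.0389]
tool_rot: [-2.465, -1.948, 0.0]
contact_force: [-0.7, 0.5, -0.4]
opening: 0.0297
grip_force: 30.5
```

Request:
drive_tool --steps '[{"translation": [0, 0, 0], "angular": [0, 0, 0], "gripper": 0.4}, {"translation": [0, 0, 0], "angular": [0, 0, 0], "gripper": 0.5}, {"translation": [0, 0, 0], "angular": [0, 0, 0], "gripper": 0.6}, {"translation": [0, 0, 0], "angular": [0, 0, 0], "gripper": 0.7}, {"translation": [0, 0, -0.3], "angular": [0, 0, 0], "gripper": 0.7}, {"translation": [0, 0, -0.6], "angular": [0, 0, 0], "gripper": 0.8}, {"translation": [0, 0, -0.8], "angular": [0, 0, 0], "gripper": 0.8}, {"translation": [0, 0, -0.9], "angular": [0, 0, 0], "gripper": 0.8}]'

```text
t: 16.77
tool_pos: [0.5133, -0.1337, 0.1444]
tool_rot: [-2.465, -1.948, -0.0]
contact_force: [1.0, -0.4, 0.8]
opening: 0.0681
grip_force: 0.0
```

```bash
python3 - <<'E'
from h import *
plan([(.511,-.135,.17),(.4955,-.212,.17)])
E
```

```text
0 [-0.04, -0.05, -0.64] [-0.0, -0.0, -0.01]
1 [-0.66, 0.02, 0.0] [-0.0, -0.0, -0.0]
2 [-0.65, 0.02, 0.0] [-0.0, -0.0, -0.0]
3 [-0.66, 0.03, 0.0] [-0.0, -0.0, -0.0]
end [ 0.4956 -0.2122  0.17  ] [-2.464 -1.949 -0.   ]
```

Request:
drive_tool --steps '[{"translation": [-0.04, -0.05, -0.6], "angular": [0, 0, 0], "gripper": 0.8}, {"translation": [-0.5, 0, 0], "angular": [0, 0, 0], "gripper": 0.8}, {"translation": [-0.8, 0, 0], "angular": [0, 0, 0], "gripper": 0.8}, {"translation": [-0.5, 0.02, 0], "angular": [0, 0, 0], "gripper": 0.8}, {"translation": [-0.2, 0, 0], "angular": [0, 0, 0], "gripper": 0.8}, {"translation": [0, 0, 0], "angular": [0, 0, 0], "gripper": 0.8}]'

```text
t: 17.52
tool_pos: [0.4934, -0.213, 0.1669]
tool_rot: [-2.465, -1.946, -0.0]
contact_force: [0.9, -0.5, -0.1]
opening: 0.0681
grip_force: 0.0
```

```bash
python3 - <<'E'
from h import *
im=shot('wrist'); t=shot('side')
a=im['color'][0:384,150:350,::-1]; b=t['color'][215:384,190:320,::-1]
cv2.imwrite('pics/w5.png',np.hstack([cv2.resize(a,(300,576),interpolation=cv2.INTER_CUBIC),cv2.resize(b,(443,576),interpolation=cv2.INTER_CUBIC)]))
print(ctrl.get_obs()['tool_pos'])
E
```

```text
[ 0.4935443  -0.21239378  0.16680385]
```

View pics/w5.png

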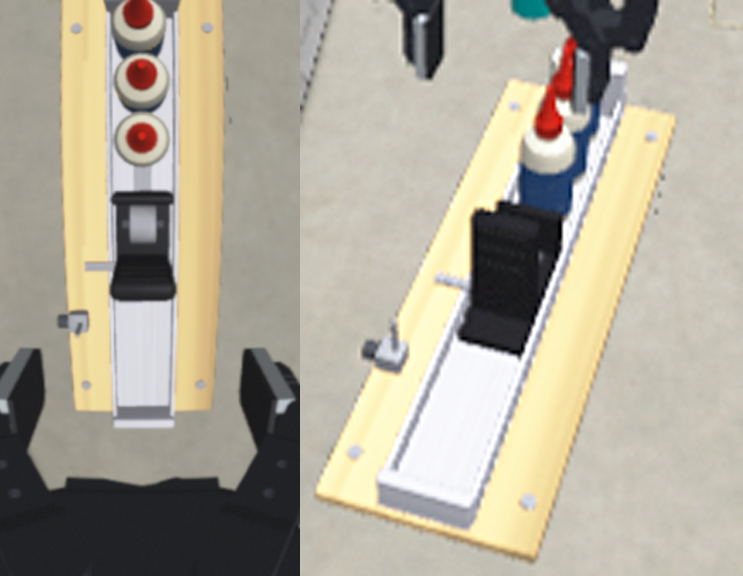

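The wrist view shows three bottles upright in a row at x≈140 in the channel. The handle is at (142,285), the pointer at (98,266) and the pin at about (80,325).

```bash
python3 - <<'E'
from h import *
im=load('wrist'); t=load('side')
yaw=Y0; Rz=np.array([[np.cos(yaw),-np.sin(yaw)],[np.sin(yaw),np.cos(yaw)]])
O=np.array([.5106,-.1344])+Rz@[.002,.0866-.14]; print('origin',O)
np.savez('tray2.npz',O=O)
tr=lambda w:(Rz.T@(np.array(w)[:2]-O)).round(4)
f=lambda u,v,z:tr(fw(im,u/1.5+150,v/1.5,z))
sx,sy=130/443,169/576
s=lambda u,v,z:tr(pw(t,u*sx+190,v*sy+215,z))
print('TCP',tr(ctrl.get_obs()['tool_pos']))
print('fence? B,A,C tips',f(142,138,.105),f(142,75,.105),f(139,15,.105))
print('handle top W',f(143,287,.085),f(143,299,.085))
for z in (.03,.035,.04): print('ptr',z,f(98,266,z),s(450,281,z))
print('pin W',[f(82,330,.041),f(80,325,.041)],'pin S top',s(393,322,.041),'base',s(390,350,.020))
P=np.load('P.npy'); L=(P[...,:2]-O)@Rz; z=P[...,2]
m=(L[...,0]<-.035)&(L[...,0]>-.075)&(L[...,1]<-.04)&(L[...,1]>-.12)&(z>.014)&(z<.06); print('clip top-depth',L[m].min(0),L[m].max(0),np.median(L[m],0)); q=m&(z>.03); print(L[q],z[q])
# side depth cloud
H,W=t['depth'].shape;u,v=np.meshgrid(np.arange(W),np.arange(H))
r=np.stack([(u-t['cx'])/t['fx'],(v-t['cy'])/t['fy'],np.ones_like(u,float)],-1)*t['depth'][...,None]
Q=(r-t['t'])@t['R']; L=(Q[...,:2]-O)@Rz; z=Q[...,2]
for n,m in (('clip',(abs(L[...,0]+.046)<.012)&(L[...,1]<-.04)&(L[...,1]>-.12)&(z>.012)&(z<.06)),('ptr',(abs(L[...,0]+.036)<.012)&(L[...,1]<-.0)&(L[...,1]>-.045)&(z>.014)&(z<.06)),('handle',(abs(L[...,0])<.02)&(L[...,1]<-.0)&(L[...,1]>-.06)&(z>.07)&(z<.09))):
    print(n,m.sum(),np.percentile(np.c_[L[m],z[m]],[5,50,95],axis=0).round(4).tolist())
E
```

```text
origin [ 0.50028418 -0.18683228]
TCP [-0.0007 -0.0264]
fence? B,A,C tips [-0.0005  0.0525] [-0.0003  0.082 ] [-0.0016  0.1113]
handle top W [-0.0003 -0.0241] [-0.0003 -0.0306]
ptr 0.03 [-0.0293 -0.0263] [0.1226 0.0238]
ptr 0.035 [-0.0288 -0.0251] [0.1229 0.0193]
ptr 0.04 [-0.0284 -0.0238] [0.1231 0.0148]
pin W [array([-0.0403, -0.0667]), array([-0.0415, -0.0632])] pin S top [ 0.1001 -0.0216] base [ 0.1005 -0.0221]
clip top-depth [-0.06041033 -0.07679601] [-0.03904762 -0.06281931] [-0.04802846 -0.06890303]
[[-0.04265469 -0.06796868]
 [-0.04211832 -0.07008159]
 [-0.04506422 -0.06808859]
 [-0.04440853 -0.07047683]] [0.03834999 0.03874708 0.039638   0.03907323]
clip 109 [[-0.0565, -0.0767, 0.0136], [-0.0456, -0.0714, 0.0205], [-0.0392, -0.0639, 0.0381]]
ptr 27 [[-0.0377, -0.0289, 0.0291], [-0.0311, -0.0264, 0.0305], [-0.0244, -0.0224, 0.0321]]
handle 217 [[-0.0148, -0.0325, 0.0713], [0.001, -0.0302, 0.083], [0.0166, -0.0229, 0.0867]]
```

Request:
drive_tool --steps '[{"translation": [0, 0, 0.5], "angular": [0, 0, 0], "gripper": 0.8}, {"translation": [0, 0.02, 0.8], "angular": [0, 0, 0], "gripper": 0.8}, {"translation": [0, 0, 0.8], "angular": [0, 0, 0], "gripper": 0.8}, {"translation": [0, 0, 0.55], "angular": [0, 0, 0], "gripper": 0.8}, {"translation": [0, 0, 0.2], "angular": [0, 0, 0], "gripper": 0.8}, {"translation": [0, 0, 0.07], "angular": [0, 0, 0], "gripper": 0.8}, {"translation": [0, 0, 0], "angular": [0, 0, 0], "gripper": 0.8}]'

```text
t: 18.5
tool_pos: [0.4947, -0.2133, 0.0507]
tool_rot: [2.464, 1.947, 0.001]
contact_force: [-1.1, -0.3, 0.1]
opening: 0.0685
grip_force: 0.0
```

Request:
drive_tool --steps '[{"translation": [0, 0, 0], "angular": [0, 0, 0], "gripper": 0.2}, {"translation": [0, 0, 0], "angular": [0, 0, 0], "gripper": 0.2}, {"translation": [0, 0, 0], "angular": [0, 0, 0], "gripper": 0.2}, {"translation": [0, 0, 0], "angular": [0, 0, 0], "gripper": 0.2}, {"translation": [0, 0, 0], "angular": [0, 0, 0], "gripper": 0.2}, {"translation": [0, 0, 0], "angular": [0, 0, 0], "gripper": 0.2}]' --force 70

```text
t: 19.25
tool_pos: [0.4939, -0.2133, 0.0513]
tool_rot: [-2.464, -1.947, 0.001]
contact_force: [-5.7, 1.0, 6.3]
opening: 0.0351
grip_force: 71.0
```

Request:
drive_tool --steps '[{"translation": [-0.05, 0, 0], "angular": [0, 0, 0], "gripper": 0.2}, {"translation": [-0.15, 0, 0], "angular": [0, 0, 0], "gripper": 0.2}, {"translation": [-0.25, 0, 0], "angular": [0, 0, 0], "gripper": 0.2}, {"translation": [-0.25, 0, 0], "angular": [0, 0, 0], "gripper": 0.2}, {"translation": [-0.2, 0, 0], "angular": [0, 0, 0], "gripper": 0.2}, {"translation": [-0.15, 0, 0], "angular": [0, 0, 0], "gripper": 0.2}, {"translation": [-0.04, 0, 0], "angular": [0, 0, 0], "gripper": 0.2}, {"translation": [0, 0, 0], "angular": [0, 0, 0], "gripper": 0.2}]'

```text
t: 20.25
tool_pos: [0.4842, -0.2545, 0.0513]
tool_rot: [-2.463, -1.946, -0.002]
contact_force: [-3.3, 6.1, 7.5]
opening: 0.0351
grip_force: 71.1
```

Request:
drive_tool --steps '[{"translation": [0, 0, 0], "angular": [0, 0, 0], "gripper": 0.2}, {"translation": [0, 0, 0], "angular": [0, 0, 0], "gripper": 0.2}, {"translation": [0, 0, 0], "angular": [0, 0, 0], "gripper": 0.2}]'

```text
t: 20.62
tool_pos: [0.4843, -0.2544, 0.0513]
tool_rot: [-2.463, -1.946, -0.002]
contact_force: [-3.4, 6.0, 7.2]
opening: 0.0349
grip_force: 71.1
```

```bash
python3 - <<'E'
from h import *
O=np.load('tray2.npz')['O']; yaw=Y0; Rz=np.array([[np.cos(yaw),-np.sin(yaw)],[np.sin(yaw),np.cos(yaw)]])
print('TCP',Rz.T@(np.array(ctrl.get_obs()['tool_pos'])[:2]-O))
t=shot('side')
H,W=t['depth'].shape;u,v=np.meshgrid(np.arange(W),np.arange(H))
r=np.stack([(u-t['cx'])/t['fx'],(v-t['cy'])/t['fy'],np.ones_like(u,float)],-1)*t['depth'][...,None]
Q=(r-t['t'])@t['R']; L=(Q[...,:2]-O)@Rz; z=Q[...,2]
for n,m in (('clip',(L[...,0]<-.041)&(L[...,0]>-.058)&(L[...,1]<-.04)&(L[...,1]>-.12)&(z>.012)&(z<.06)),('pin',(L[...,0]<-.04)&(L[...,0]>-.058)&(L[...,1]<-.04)&(L[...,1]>-.12)&(z>.025)&(z<.05)),('ptr',(L[...,0]<-.025)&(L[...,0]>-.04)&(L[...,1]<-.04)&(L[...,1]>-.1)&(z>.026)&(z<.036))):
    q=np.c_[L[m],z[m]]; print(n,len(q),np.percentile(q,[5,50,95],axis=0).round(4).tolist())
b=t['color'][215:384,190:320,::-1]; c=t['color'][295:340,205:275,::-1]
cv2.imwrite('pics/f.png',np.hstack([cv2.resize(b,(300,390)),cv2.resize(c,(490,390),interpolation=cv2.INTER_CUBIC)]))
E
```

```text
TCP [-8.30407427e-05 -6.94416170e-02]
clip 93 [[-0.0563, -0.0768, 0.0138], [-0.047, -0.0713, 0.0203], [-0.0419, -0.0641, 0.0386]]
pin 18 [[-0.0456, -0.0718, 0.0252], [-0.0435, -0.0701, 0.0347], [-0.0423, -0.0677, 0.0418]]
ptr 28 [[-0.0373, -0.0709, 0.0285], [-0.0311, -0.0686, 0.0309], [-0.0257, -0.065, 0.0332]]
```

View pics/f.png

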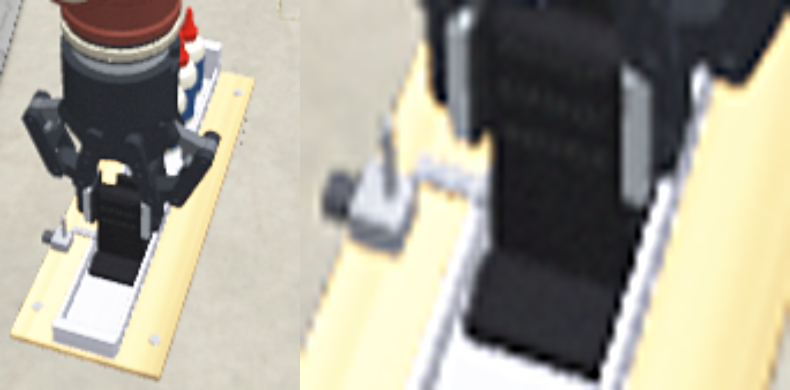

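The pointer at (430,175) lies level with the pin at (387,170). Depth puts it about 1.4 mm short, so I'll nudge it and hold.

Request:
drive_tool --steps '[{"translation": [-0.03, 0, 0], "angular": [0, 0, 0], "gripper": 0.2}, {"translation": [0, 0, 0], "angular": [0, 0, 0], "gripper": 0.2}, {"translation": [0, 0, 0], "angular": [0, 0, 0], "gripper": 0.2}, {"translation": [0, 0, 0], "angular": [0, 0, 0], "gripper": 0.2}, {"translation": [0, 0, 0], "angular": [0, 0, 0], "gripper": 0.2}, {"translation": [0, 0, 0], "angular": [0, 0, 0], "gripper": 0.2}]'

```text
t: 21.42
tool_pos: [0.484, -0.2556, 0.0513]
tool_rot: [-2.463, -1.946, -0.002]
contact_force: [-2.6, 6.4, 6.4]
opening: 0.0352
grip_force: 71.1
```

```bash
python3 - <<'E'
from h import *
o=ctrl.get_obs(); print(o['tool_pos'],o['grip_force'])
print(ctrl.finish_job())
E
```

```text
[ 0.4840075  -0.25556891  0.05133064] 71.10572218894958
the job is handed in; nothing more can be done
None
```

I handed the job in at 21.4 s: the three bottles stand in a row against the fence, and the gripper is holding the pusher at the mark clip, within about 1 mm by my measurement; no verdict came back.

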